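Index the last jack one hole towards the hot-air gun

TASK

The wooden shoe last on the jack has to be turned one hole so that its toe swings towards the side where the hot-air gun stands. Hook a fingertip through the ring of the spring pin from underneath its rubber-lined top, lift the pin out of its hole, swing the arm to the very next hole and let the pin drop fully home there. Pick up nothing, leave the loose things on the bench where they are, and finish with the robot clear of everything.

Things in the scene. Friction and masses are not known exactly. Their poses are not given: they have to be found in the camera images.
- stand: Fixed last jack: a steel column with a horizontal round index plate, 324 mm across, top face 70 mm above the bench, with 18 holes of 10 mm all round at 140 mm radius, 20 degrees apart. Origin on the bench on the upright pivot axis of the swing arm. At arm angle 0 the ring and pin lie on the stand's -x side, the shoe last's toe on its +x side.
- swingarm (a joint): Angle of the swing arm about the upright pivot, rad, counter-clockwise from above positive; 0 (within 0.01) at the start, where the pin sits in a hole; one hole is 0.349 rad either way. Dark steel bar 34 mm wide, top 86 mm above the bench, from 158 mm on the ring's side of the pivot to under the last. Light friction: it stays where it is left. Ring and toe swing opposite ways.
- pin (a joint): Lift of the spring pin, m: 0 fully home in a hole, 0.020 at its upper stop. It leaves the hole at 0.012; lifting takes about 4 N at 0, 7 N at 0.020. Let go between holes it rests on the plate at about 0.012 and drops home by itself over a hole (within about 0.02 rad). Upright 8 mm pin carried by the arm, 140 mm from the pivot.
- ring_top (a point): The place to hook: underside of the lining at the middle of the pull ring's top; 162 mm above the bench with the pin home, moves with pin and arm. Upright steel ring on the pin, 68 mm outside, wire 8 mm, its hole facing along the arm; clear opening 48 mm across and 50 mm high, lowest inside 112 mm above the bench. Axes: x along the arm towards the pivot, y across the arm, z up.
- lining: Thin black rubber lining, 5 mm wide, along the inside of the upper half of the pull ring, fixed to it; the fingertip must bear on it. Same origin as the pin: on the pin's axis at bench height.
- heel (a point): Top of the heel end of the pale wooden shoe last, 177 mm above the bench, 30 mm from the pivot. The last, 245 mm long, to 180 mm above the bench, is fixed on the arm: heel at the pivot, toe on the side away from the ring, 225 mm from the pivot.
- gun_axis (a point): Hot-air gun standing on its tail, nozzle up: body 72 mm across, 237 mm high, handle sticking out sideways; point on its axis 120 mm above the bench. It stands fixed on the bench either on the stand's +y side (then the arm must turn to +0.349) or its -y side (then to -0.349); a rack with two cone-shaped glue bottles stands on the other side.
- tack_tin: Bystander, loose, origin at its underside: closed aluminium tin, 56 mm across, 45 mm high; leave it.
- heel_block: Bystander, loose, origin at its underside: pale wooden heel block 65 x 55 x 30 mm; leave it.
- tape_ring: Bystander, loose, origin at its underside: cork ring 64 mm across, 22 mm high; leave it.
- shoe_hammer: Bystander, loose, origin at its underside: hammer lying flat; leave it.
- driver: Bystander, loose, origin at its underside: screwdriver lying flat; leave it.
- glue_cone: Bystander, loose, origin at its underside: white cone-shaped glue bottle 140 mm high; leave it.

How it is judged:
By the outcome, as a careful person would: the job done as asked, in the order asked, and still so for the second after the job is handed in, with the robot touching nothing.
It also fails if it takes over 42 s, if anything falls off the work surface, if the arm or the gripper's body presses on something with over 40 N, if the wrist force passes 120 N, or if a joint passes its speed limit or range.

ROBOT

A 7-joint arm with a two-finger parallel gripper is mounted at the origin on the work surface. World frame = base frame: x ahead of the robot, y to its left, z up, the work surface at z = 0. Lengths are in mm, angles in rad, forces in N, time in s.
With the tool pointing down it reaches from about 425 to 925 mm from the base axis. Payload 6.8 kg.
Tool frame: the origin (TCP) lies midway between the tips of the shut fingers; the grasp point (between the pads) lies 19 mm behind it; z points along the fingers, y is the line along which they close (so a half turn about z gives the same grasp; the last joint's range is limited). The gripper opens to 88 mm and grips with 3 to 60 N. Pads are 20 mm wide; open, the fingers measure 115 mm over their backs; the gripper's body (75 mm by 178 mm) begins 61 mm behind the grasp point.
Start: joints at [-1.295, 0.477, 0.022, 1.555, -0.011, 1.109, -0.083], TCP at [252.749, 625.912, 222.664] pointing down, gripper open.
Joint ranges: [-2.96, 2.96], [-0.34, 2.1], [-1.41, 1.46], [0.24, 2.44], [-1.37, 4.51], [0.17, 1.92], [-2.96, 2.96]. Speed limits (rad/s): [2.39, 2.39, 3.14, 3.14, 3.14, 3.14, 3.14].

INTERFACE

Orientations are given as a rotation vector (axis times angle).
In Python, from station import get_state, eyes, bot gives the robot as it stands.
- The arm moves only by the tool jog_arm, never from a script. Its argument "commands" is a list of rows, each a list of 3 entries, a list of its own where there are three numbers: the turn, a rotation vector about the tool's x, y, z in degrees, then the shift along the tool's x, y, z in mm, then the gripper command: -1 is shut, 1 is fully open, values between are in proportion. A call has 1 to 10 rows; each row shifts and turns the commanded pose from where the row before left it, along the tool's axes as they then stand; what a row does not reach is not made up. A row lasts 1/8 s, in which the tool goes at most 62.5 mm and 10.7 degrees, less where a joint would pass 70% of its speed; a pose out of reach is approached as far as the arm can. A call is refused whole if a number of a shift passes 62.5 or a number of a turn 10.7, either way. A call with a gripper value outside its range is refused whole. The fingers move at their own pace and stop on an object; "grip_force" is the grip in N (left out, the last holds). Time passes only in rows, so rows that do not move let the fingers close. It gives the time, the measured TCP pose, the force, the opening and the grip force at its end, in the units of the state.
- get_state(): the state, without advancing time (a new reading comes with each control period).
- eyes.grab_frame(name): name is "scene" or "top" or "wrist"; returns a dict with "color" (384x512x3 uint8, red, green, blue), "mtx" (3x3 intrinsics, pixels), "world_from_camera" (4x4, takes a point from camera to world coordinates); the wrist camera has in their place "tool_from_camera" (4x4, takes a point from camera to tool coordinates, whose origin is the TCP and whose axes are the flange's). Camera axes: x right, y down, z forward; pixel columns grow to the right and rows downward; lengths in mm; the calibration is good to about 2 mm. A picture is of the moment at which its call begins: read the wrist's pose just before it. There is no depth.
- bot.close_job(): hands the job in; it is judged then, once.
Trained networks look in the newest picture that a camera, given by its name, has taken for a name from the list of things; names that differ only in an ending like _2 or _b are one class to them, and where a whole thing is asked for, a point or a joint stands for the part that bears it (a point fixed in the world has none). Each returns a list of dicts, best first, with "score" (0 to 1); they miss things now and then, are a little off and sometimes report something else, mostly with a low value. They report only what shows in the picture. A call takes as long as a camera call.
- eyes.boxes_of(camera, name): "location" ([x, y, z] in mm, in world coordinates, good to about 4 mm: the middle of the surface that is visible of it).
The state is a dict: "t": time; "joints": joint angles; "joint_vel": joint speeds; "tau": joint torques, N m; "ee_pos": TCP position; "tool_rot": TCP orientation; "wrist_force": force on the tool from outside, world axes, zero at the start; "wrist_torque": the same for the moment, N m; "width": finger opening in mm; "finger_force": force on a finger pad.
Only numpy, scipy, OpenCV 4.12 (cv2) and the standard library are available. Lean on these libraries where they do the work, as an engineer would, in place of code of your own. Each camera call takes 0.05 s, during which the arm holds its last target. There are 200 camera calls.

## Working session

There is one attempt and no reset: what is moved stays moved. The work goes in short steps, Python scripts to look and compute and a tool call to move; the robot and the scene stay as the last step left them, time stands still between calls to the robot, and variables do not carry over. Pictures are saved under pics/ and viewed, at most 13 in all, crops included, and the job is handed in when it is done.

Besides the shell and the picture viewer there is one more tool, called after "Call:" in YAML: its name, and indented under it one key for each argument. jog_arm: Moves the arm, as the interface text tells. Its arguments: {"type":"object","properties":{"commands":{"type":"array","items":{"type":"array"}},"grip_force":{"type":"number"}},"required":["commands"]}

```bash
mkdir -p pics; python3 - <<'E'
from station import get_state, eyes, bot
import cv2
s=get_state(); print({k:s[k] for k in("t","ee_pos","tool_rot","wrist_force","width")})
for c in("scene","top"):
    f=eyes.grab_frame(c); cv2.imwrite(f"pics/{c}0.png",f["color"][:,:,::-1])
    print(c,f["world_from_camera"],f["mtx"])
    for n in("stand","ring_top","lining","heel","gun_axis","pin","swingarm","glue_cone","tack_tin","heel_block","tape_ring","shoe_hammer","driver"):
        print(c,n,[([round(float(v)) for v in d["location"]],round(float(d["score"]),2)) for d in eyes.boxes_of(c,n)[:2]])
E
```

```text
{'t': 0.0, 'ee_pos': array([252.59963868, 625.34636981, 221.73513691]), 'tool_rot': array([-5.99203043e-01, -3.08376455e+00,  2.68847771e-03]), 'wrist_force': array([0.05083926, 0.13494283, 0.51898459]), 'width': 88.14017972345421}
scene [[ 5.93609436e-01  6.54740214e-01 -4.67913549e-01  1.01094449e+03]
 [ 8.04747688e-01 -4.85119170e-01  3.42111897e-01 -3.87923431e+02]
 [-2.99941575e-03 -5.79633197e-01 -8.14871990e-01  1.01105200e+03]
 [ 0.00000000e+00  0.00000000e+00  0.00000000e+00  1.00000000e+00]] [[361.5236052    0.         252.45923219]
 [  0.         361.5236052  187.37092788]
 [  0.           0.           1.        ]]
scene stand [([659, -84, 66], 0.88)]
scene ring_top [([493, -46, 139], 0.49), ([528, 122, 44], 0.33)]
scene lining []
scene heel [([465, -447, 61], 0.74), ([727, -75, 135], 0.69)]
scene gun_axis [([640, -430, 97], 0.74)]
scene pin [([496, -48, 140], 0.54)]
scene swingarm [([726, -72, 132], 0.58), ([321, 244, 15], 0.47)]
scene glue_cone [([466, -446, 63], 0.83), ([661, -83, 71], 0.64)]
scene tack_tin [([528, 124, 46], 0.72), ([464, -445, 61], 0.42)]
scene heel_bl
[... 374 characters left out ...]
66e+03]
 [ 0.00000000e+00  0.00000000e+00  0.00000000e+00  1.00000000e+00]] [[494.74827044   0.         247.71814808]
 [  0.         494.74827044 183.66007208]
 [  0.           0.           1.        ]]
top stand [([638, -59, 75], 0.89), ([449, -428, 60], 0.15)]
top ring_top [([495, -43, 163], 0.61)]
top lining []
top heel [([693, -58, 137], 0.59)]
top gun_axis [([613, -416, 96], 0.97)]
top pin []
top swingarm [([691, -59, 134], 0.62)]
top glue_cone [([452, -431, 59], 0.88)]
top tack_tin [([515, 131, 47], 0.53)]
top heel_block [([530, -224, 30], 0.66)]
top tape_ring [([312, 251, 24], 0.57)]
top shoe_hammer [([424, -338, 26], 0.83)]
top driver [([360, 396, 20], 0.77), ([495, -45, 159], 0.32)]
```

View pics/scene0.png

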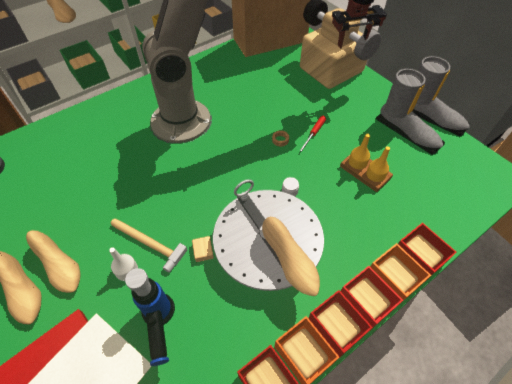

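View pics/top0.png

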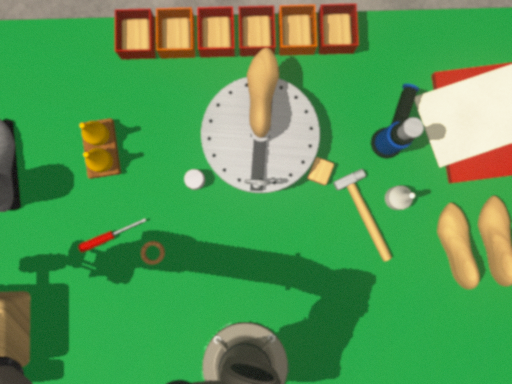

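The top view shows the plate centred near (261,134), the ring at (262,182) and the toe at (264,50). The gun is at (395,138), which is the −y side, so the arm turns to −0.349. That moves the ring towards +y.

```bash
cat > h.py <<'E'
import numpy as np, cv2
from scipy.spatial.transform import Rotation as R
from station import get_state, eyes, bot
def ray(f,uv,T=None):
    T=f["world_from_camera"] if T is None else T
    d=np.linalg.solve(f["mtx"],np.array([*uv,1.])); return T[:3,3],T[:3,:3]@d
def onz(f,uv,z,T=None):
    o,d=ray(f,uv,T); return o+d*(z-o[2])/d[2]
def proj(f,p,T=None):
    T=f["world_from_camera"] if T is None else T
    q=f["mtx"]@(T[:3,:3].T@(np.asarray(p,float)-T[:3,3])); return q[:2]/q[2]
def wristT(s,f):
    W=np.eye(4); W[:3,:3]=R.from_rotvec(s["tool_rot"]).as_matrix(); W[:3,3]=s["ee_pos"]; return W@f["tool_from_camera"]
E
python3 - <<'E'
from h import *
from scipy.optimize import least_squares
for c,z in(("top",70),("scene",70)):
    f=eyes.grab_frame(c); im=f["color"]
    hsv=cv2.cvtColor(im,cv2.COLOR_RGB2HSV)
    m=((hsv[...,1]<60)&(hsv[...,2]>110)).astype(np.uint8)
    m=cv2.morphologyEx(m,cv2.MORPH_OPEN,np.ones((5,5)))
    n,l,st,_=cv2.connectedComponentsWithStats(m); 
    u0=proj(f,[635,-55,70]); i=l[int(u0[1])-25:int(u0[1])+25,int(u0[0])-30:int(u0[0])+30]; i=np.bincount(i[i>0]).argmax()
    cn=max(cv2.findContours((l==i).astype(np.uint8),cv2.RETR_EXTERNAL,cv2.CHAIN_APPROX_NONE)[0],key=len)[:,0]
    P=np.array([onz(f,p,z)[:2] for p in cn])
    r=least_squares(lambda q:np.hypot(P[:,0]-q[0],P[:,1]-q[1])-162,[635,-55],loss="soft_l1",f_scale=2)
    print(c,st[i],r.x,np.median(abs(r.fun)))
    C=r.x
    # dark holes on the plate: fit 18-hole phase
    g=cv2.cvtColor(im,cv2.COLOR_RGB2GRAY).astype(float)
    def prof(ph,C=C):
        t=ph+np.arange(18)*np.pi/9; return np.array([g[int(round(v)),int(round(u))] for u,v in (proj(f,[C[0]+140*np.cos(a),C[1]+140*np.sin(a),70]) for a in t)])
    ps=np.radians(np.arange(0,20,.5)); s=[np.median(prof(p)) for p in ps]; k=np.argsort(s)[:4]; print("phase",np.degrees(ps[k]),np.array(s)[k],np.median(s))
    x0,y0=proj(f,[560,-50,110]).astype(int); 
    cr=im[max(0,y0-70):y0+70,max(0,x0-90):x0+90]; cv2.imwrite(f"pics/{c}1.png",cv2.resize(cr[:,:,::-1],None,fx=4,fy=4,interpolation=cv2.INTER_CUBIC)); print(x0-90,y0-70)
E
```

```text
top [ 201   78  119  115 9128] [633.13260003 -59.36656814] 1.885362352592935
phase [14.  13.5 14.5 15. ] [120.5 122.5 126.  132. ] 203.75
167 88
scene [ 213  200   75   90 3847] [635.09010746 -55.72312566] 2.0982752295557248
phase [14.5 14.  15.  13.5] [ 81.   81.   87.5 108. ] 215.0
164 138
```

View pics/top1.png

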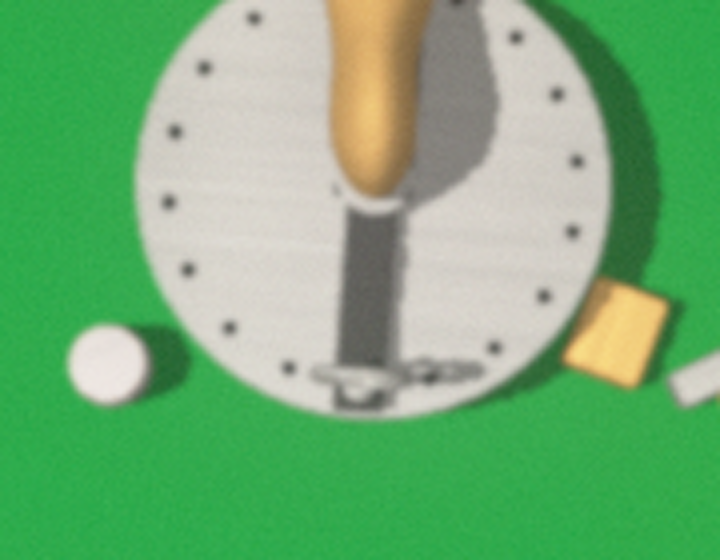

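The cameras agree: pivot ≈ (634,−58), stand yaw ≈ −5.8° and ring ≈ (495,−44), which matches the detector. The target hole is at about (508,3).

```bash
cat >> h.py <<'E'
from scipy.optimize import least_squares
def goalR(yaw,tilt,flip=False):
    y,t=np.radians([yaw,tilt]); z=np.array([np.cos(t)*np.cos(y),np.cos(t)*np.sin(y),-np.sin(t)])
    yy=np.array([-np.sin(y),np.cos(y),0])*(-1 if flip else 1); return np.column_stack([np.cross(yy,z),yy,z])
def run(p,M,tw,n,out=None):
    p=np.array(p,float)
    for _ in range(n):
        p=p+M@tw[3:]; M=M@R.from_rotvec(np.radians(tw[:3])).as_matrix()
        if out is not None: out.append(p.round().astype(int).tolist())
    return p,M
def plan(gp,gR,n,start=None):
    s=get_state(); p,M=start or (s["ee_pos"],R.from_rotvec(s["tool_rot"]).as_matrix())
    def f(t):
        q,N=run(p,M,t,n); return np.r_[(q-gp),300*R.from_matrix(N.T@gR).as_rotvec()]
    t0=np.r_[np.degrees(R.from_matrix(M.T@gR).as_rotvec())/n,M.T@(np.array(gp)-p)/n]
    t=least_squares(f,t0).x; o=[]; run(p,M,t,n,o); print("rows",n,t.round(2),"path",o); return t
E
python3 - <<'E'
from h import *
s=get_state(); f=eyes.grab_frame("wrist"); print(f["tool_from_camera"].round(2)); print(s["joints"])
for fl in(0,1):
  g=goalR(-5.8,90,fl); print(fl); t=plan([430,-37,330],g,16)
  M=R.from_rotvec(s["tool_rot"]).as_matrix()
E
```

```text
[[-0.000e+00 -9.700e-01 -2.500e-01  6.635e+01]
 [ 1.000e+00 -0.000e+00 -0.000e+00 -1.300e-01]
 [ 0.000e+00 -2.500e-01  9.700e-01 -1.626e+02]
 [ 0.000e+00  0.000e+00  0.000e+00  1.000e+00]]
[-1.29507138  0.47702332  0.02241653  1.55543031 -0.01146362  1.10927238
 -0.08308891]
0
rows 16 [ -0.    -0.    -1.01 -21.1  -37.5   -6.71] path [[258, 583, 229], [265, 541, 236], [272, 498, 243], [279, 456, 249], [288, 414, 256], [297, 372, 263], [307, 330, 270], [318, 288, 276], [329, 247, 283], [342, 205, 290], [355, 164, 296], [368, 124, 303], [383, 83, 310], [398, 43, 317], [413, 3, 323], [430, -37, 330]]
1
rows 16 [ -0.     0.    10.24 -56.6   24.9   -6.71] path [[315, 628, 229], [376, 619, 236], [434, 599, 243], [488, 569, 249], [536, 530, 256], [577, 483, 263], [608, 429, 270], [629, 371, 276], [640, 310, 283], [639, 249, 290], [628, 188, 296], [606, 130, 303], [574, 77, 310], [533, 31, 317], [485, -8, 323], [430, -37, 330]]
```

Call:
jog_arm:
  commands:
    - [[0,0,10.2],[-56.6,25,-7],-1]
    - [[0,0,10.2],[-56.6,25,-7],-1]
    - [[0,0,10.2],[-56.6,25,-7],-1]
    - [[0,0,10.2],[-56.6,25,-7],-1]
    - [[0,0,10.2],[-56.6,25,-7],-1]
    - [[0,0,10.2],[-56.6,25,-7],-1]
    - [[0,0,10.2],[-56.6,25,-7],-1]
    - [[0,0,10.2],[-56.6,25,-7],-1]
  grip_force: 20

```text
t: 2.55
ee_pos: [631.6, 370.7, 278.6]
tool_rot: [2.474, 1.935, 0.0]
wrist_force: [0.3, 0.8, 0.1]
width: 11.2
finger_force: 0.0
```

```bash
python3 - <<'E'
from h import *
s=get_state(); print(s["joints"],s["t"],s["width"])
M=R.from_rotvec(s["tool_rot"]).as_matrix();print(s["ee_pos"],M.round(2))
plan([420,-36,330],goalR(-5.8,70,1),10)
E
```

```text
[-0.8796399   0.56395202  0.42661079  1.35180999 -0.2330495   1.27492524
 -0.68701725] 2.55 11.209721340832115
[631.61122126 370.69609703 278.57657121] [[ 0.24  0.97  0.  ]
 [ 0.97 -0.24 -0.  ]
 [-0.    0.   -1.  ]]
rows 10 [ -1.43   1.65   8.1  -44.85  20.12 -11.46] path [[640, 322, 290], [642, 273, 301], [636, 224, 310], [623, 176, 318], [603, 130, 325], [577, 87, 329], [545, 48, 332], [507, 14, 334], [465, -14, 333], [420, -36, 330]]
```

Call:
jog_arm:
  commands:
    - [[-1.4,1.7,8.1],[-45,20,-11.5],-1]
    - [[-1.4,1.7,8.1],[-45,20,-11.5],-1]
    - [[-1.4,1.7,8.1],[-45,20,-11.5],-1]
    - [[-1.4,1.7,8.1],[-45,20,-11.5],-1]
    - [[-1.4,1.7,8.1],[-45,20,-11.5],-1]
    - [[-1.4,1.7,8.1],[-45,20,-11.5],-1]
    - [[-1.4,1.7,8.1],[-45,20,-11.5],-1]
    - [[-1.4,1.7,8.1],[-45,20,-11.5],-1]
    - [[-1.4,1.7,8.1],[-45,20,-11.5],-1]
    - [[-1.4,1.7,8.1],[-45,20,-11.5],-1]

```text
t: 3.8
ee_pos: [432.3, -28.9, 330.1]
tool_rot: [3.093, -0.08, 0.54]
wrist_force: [-0.4, 0.1, 0.1]
width: 0.3
finger_force: 0.0
```

```bash
python3 - <<'E'
from h import *
s=get_state(); print(s["joints"],s["t"],s["width"])
M=R.from_rotvec(s["tool_rot"]).as_matrix();print(s["ee_pos"],M.round(2))
plan([400,-34,300],goalR(-5.8,40,1),5)
E
```

```text
[-0.67476611 -0.32549094  0.43027607  2.19539522  0.28197895  0.92407681
 -1.9987295 ] 3.8 0.3138615104668582
[432.33115036 -28.93215183 330.06374756] [[ 0.94 -0.05  0.34]
 [-0.05 -1.   -0.01]
 [ 0.34 -0.01 -0.94]]
rows 5 [-0.42  6.04  0.43 -8.69  1.47  1.75] path [[425, -30, 325], [418, -31, 320], [411, -32, 314], [405, -33, 307], [400, -34, 300]]
```

The arm is close to its inner limits (j2, j4). I'll fit a kinematic model to see which approach side is feasible.

```bash
cat > kin.py <<'E'
import numpy as np
from scipy.spatial.transform import Rotation as R
from scipy.optimize import least_squares
D=[([-1.29507138,0.47702332,0.02241653,1.55543031,-0.01146362,1.10927238,-0.08308891],[252.6,625.35,221.7],[-.5992,-3.0838,.0027]),
([-0.8796399,0.56395202,0.42661079,1.35180999,-0.2330495,1.27492524,-0.68701725],[631.61,370.7,278.58],[2.474,1.935,0]),
([-0.67476611,-0.32549094,0.43027607,2.19539522,0.28197895,0.92407681,-1.9987295],[432.33,-28.93,330.06],[3.093,-.08,.54])]
def Z(a): return R.from_euler("z",a).as_matrix()
def Y(a): return R.from_euler("y",a).as_matrix()
def fk(j,q,sg):
    a0,h,l1,l2,T,e1,e2,e3,a7=q
    M=Z(sg[0]*j[0]+a0); p=np.array([0,0,h])
    M=M@Y(j[1])@Z(sg[1]*j[2]); p=p+M@[e1,0,l1]
    M=M@Y(j[3])@Z(sg[2]*j[4]); p=p+M@[e2,0,l2]
    M=M@Y(j[5]); p=p+M@[e3,0,T]
    return p,M@Z(sg[3]*j[6]+a7)
if __name__=="__main__":
    import itertools
    res=[]
    for sg in itertools.product([1,-1],repeat=4):
      for a0 in(-.1,2.5):
        for a7 in(0,1.57,3.14,-1.57):
          def f(q):
            r=[]
            for j,p,v in D:
                P,M=fk(j,q,sg); r+=[*(P-p),*(300*R.from_matrix(M.T@R.from_rotvec(v).as_matrix()).as_rotvec())]
            return np.r_[r,np.array(q[5:8])*.01,(np.array(q[1:5])-[350,400,400,250])*.003]
          s=least_squares(f,[a0,350,400,400,250,0,0,0,a7]); res.append((s.cost,sg,s.x.round(3).tolist(),abs(s.fun[:18]).max()))
    res.sort(key=lambda a:a[0])
    for r in res[:4]: print(r)
E
python3 kin.py
```

```text
(np.float64(44.35422869718206), (-1, -1, -1, -1), [-0.091, 400.743, 575.317, 529.323, 458.173, 0.638, -4.524, 66.239, 1.482], np.float64(9.141138100126868))
(np.float64(44.354228697189285), (-1, -1, -1, -1), [-0.091, 400.743, 575.317, 529.323, 458.173, 0.638, -4.524, 66.239, 1.482], np.float64(9.141137886911254))
(np.float64(44.3542286972161), (-1, -1, -1, -1), [-0.091, 400.743, 575.317, 529.323, 458.173, 0.638, -4.524, 66.239, 1.482], np.float64(9.141137421601545))
(np.float64(44.354228697275076), (-1, -1, -1, -1), [-0.091, 400.743, 575.317, 529.323, 458.173, 0.638, -4.524, 66.239, 1.482], np.float64(9.141137673565492))
```

The arm is too long to hook from the robot side. I'll come in from the pivot side instead, tilted 45° and pointing outward, with one finger of the part-open gripper entering the ring along its axis.

```bash
cat > geo.py <<'E'
from h import *
C=np.array([634,-58.]); 
def frame(ang,tilt=45,off=33,r=140):
    a=np.radians(ang); u=np.array([np.cos(a),np.sin(a),0]); v=np.array([u[1],-u[0],0])  # u outward, v towards +y
    P=np.r_[C,0]+r*u; t=np.radians(tilt); d=np.cos(t)*u-np.sin(t)*np.array([0,0,1])
    return P,u,v,d,goalR(ang,tilt,1)
E
python3 - <<'E'
from geo import *
P,u,v,d,G=frame(174.2); print(P,v,G.round(2))
F=P+33*v+7*u+[0,0,130]; H=F-110*d; print("F",F,"H",H)
g1=np.array([[0,1,0],[1,0,0],[0,0,-1.]])
p1=np.array([570,-45,400]); plan(p1,g1,10); plan(H,G,13,start=(p1,g1))
E
```

```text
[494.71670076 -43.85211839   0.        ] [0.1010563  0.99488071 0.        ] [[-0.7   0.1  -0.7 ]
 [ 0.07  0.99  0.07]
 [ 0.71 -0.   -0.71]]
F [491.08739361 -10.31366092 130.        ] H [568.47095213 -18.17399615 207.78174593]
rows 10 [ 1.57 -1.56 -9.19 11.97 11.7  -4.33] path [[442, -41, 338], [453, -52, 346], [466, -60, 354], [480, -66, 362], [495, -69, 369], [511, -69, 377], [527, -67, 383], [542, -62, 389], [557, -55, 395], [570, -45, 400]]
rows 13 [ 2.53  2.8  -6.12 -3.42  4.39 14.58] path [[574, -48, 385], [578, -51, 371], [582, -52, 355], [585, -52, 340], [587, -51, 325], [588, -49, 309], [589, -46, 294], [588, -42, 279], [587, -38, 264], [584, -34, 249], [580, -29, 235], [575, -23, 221], [568, -18, 208]]
```

Call:
jog_arm:
  commands:
    - [[1.6,-1.6,-9.2],[12,12,-4.5],0.2]
    - [[1.6,-1.6,-9.2],[12,12,-4.5],0.2]
    - [[1.6,-1.6,-9.2],[12,12,-4.5],0.2]
    - [[1.6,-1.6,-9.2],[12,12,-4.5],0.2]
    - [[1.6,-1.6,-9.2],[12,12,-4.5],0.2]
    - [[1.6,-1.6,-9.2],[12,12,-4.5],0.2]
    - [[1.6,-1.6,-9.2],[12,12,-4.5],0.2]
    - [[1.6,-1.6,-9.2],[12,12,-4.5],0.2]
    - [[1.6,-1.6,-9.2],[12,12,-4.5],0.2]
    - [[1.6,-1.6,-9.2],[12,12,-4.5],0.2]

```text
t: 5.05
ee_pos: [573.6, -47.2, 399.9]
tool_rot: [-2.22, -2.216, 0.017]
wrist_force: [-0.1, -0.1, 0.2]
width: 52.4
finger_force: 0.0
```

```bash
python3 - <<'E'
from geo import *
s=get_state(); print(s["joints"].round(2),s["width"])
print(R.from_rotvec(s["tool_rot"]).as_matrix().round(2))
P,u,v,d,G=frame(174.2); F=P+33*v+7*u+[0,0,130]
plan(F-170*d,G,10)
E
```

```text
[-0.83  0.31  1.06  1.59 -0.26  1.42  0.25] 52.400047535554066
[[ 0.    1.   -0.01]
 [ 1.   -0.   -0.  ]
 [-0.   -0.01 -1.  ]]
rows 10 [ 3.23  3.62 -7.98 -5.3   8.03 13.63] path [[581, -53, 386], [589, -56, 372], [596, -57, 357], [603, -57, 341], [608, -54, 326], [612, -50, 310], [614, -45, 294], [615, -38, 279], [614, -31, 264], [611, -22, 250]]
```

Call:
jog_arm:
  commands:
    - [[3.2,3.6,-8],[-5.3,8,13.6],0.2]
    - [[3.2,3.6,-8],[-5.3,8,13.6],0.2]
    - [[3.2,3.6,-8],[-5.3,8,13.6],0.2]
    - [[3.2,3.6,-8],[-5.3,8,13.6],0.2]
    - [[3.2,3.6,-8],[-5.3,8,13.6],0.2]
    - [[3.2,3.6,-8],[-5.3,8,13.6],0.2]
    - [[3.2,3.6,-8],[-5.3,8,13.6],0.2]
    - [[3.2,3.6,-8],[-5.3,8,13.6],0.2]
    - [[3.2,3.6,-8],[-5.3,8,13.6],0.2]
    - [[3.2,3.6,-8],[-5.3,8,13.6],0.2]

```text
t: 6.3
ee_pos: [598.3, -24.9, 239.1]
tool_rot: [-0.191, -2.391, -0.056]
wrist_force: [0.6, -0.5, -1.5]
width: 52.3
finger_force: 0.0
```

```bash
python3 - <<'E'
from geo import *
s=get_state(); print(s["joints"].round(2),s["ee_pos"])
f=eyes.grab_frame("wrist"); T=wristT(s,f)
P,u,v,d,G=frame(174.2); F=P+33*v+7*u+[0,0,130]
print("wrist px ring top/low",proj(f,P+[0,0,166],T),proj(f,P+[0,0,108],T))
for n in("ring_top","pin","lining","stand"): print(n,[(np.round(x["location"],0),round(x["score"],2)) for x in eyes.boxes_of("wrist",n)[:2]])
cv2.imwrite("pics/w1.png",f["color"][:,:,::-1])
plan(F-90*d,G,5)
E
```

```text
[-0.02  0.79  0.03  1.17 -0.12  1.92  1.42] [598.28755734 -24.85043397 239.05924383]
wrist px ring top/low [220.87133012 158.71298777] [226.78641408 187.10523744]
ring_top []
pin [(array([495., -43., 147.]), 0.68), (array([364., 385.,  22.]), 0.28)]
lining []
stand [(array([551., -31.,  66.]), 0.61)]
rows 5 [ 0.32  0.48 -0.64  0.11  0.54 12.85] path [[590, -23, 230], [581, -22, 221], [572, -20, 212], [563, -18, 203], [554, -17, 194]]
```

View pics/w1.png

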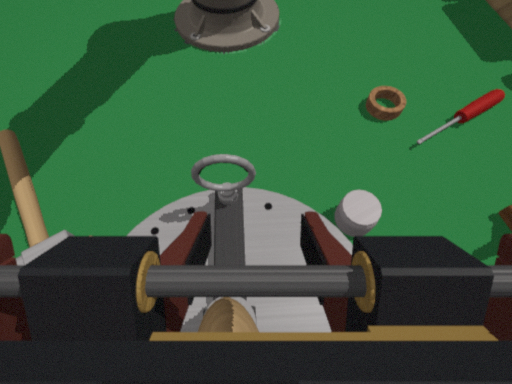

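```bash
python3 - <<'E'
from geo import *
s=get_state(); f=eyes.grab_frame("wrist"); T=wristT(s,f)
M=R.from_rotvec(s["tool_rot"]).as_matrix()
for y in(-26.2,-39.7,26.2,39.7): print(y,[proj(f,s["ee_pos"]+M@[x,y,0],T).round() for x in(-10,10)])
P,u,v,d,G=frame(174.2,48); F=P+33*v+[0,0,137]+10*d
print("tilt",np.degrees(np.arcsin(-M[2,2])),np.degrees(np.arctan2(M[1,2],M[0,2])),F)
plan(F-60*d,G,7)
E
```

```text
-26.2 [array([212., 245.]), array([211., 213.])]
-39.7 [array([190., 245.]), array([188., 213.])]
26.2 [array([300., 245.]), array([301., 213.])]
39.7 [array([322., 245.]), array([324., 213.])]
tilt 47.41766911300623 171.96321204954657 [491.39450725 -10.34485639 129.56855175]
rows 7 [ 0.21 -0.08 -0.46  0.83  0.34 13.53] path [[589, -23, 231], [579, -22, 221], [570, -20, 212], [560, -19, 203], [551, -17, 193], [541, -16, 184], [531, -14, 174]]
```

Call:
jog_arm:
  commands:
    - [[0.2,0,-0.5],[0.8,0.3,13.5],0.2]
    - [[0.2,0,-0.5],[0.8,0.3,13.5],0.2]
    - [[0.2,0,-0.5],[0.8,0.3,13.5],0.2]
    - [[0.2,0,-0.5],[0.8,0.3,13.5],0.2]
    - [[0.2,0,-0.5],[0.8,0.3,13.5],0.2]
    - [[0.2,0,-0.5],[0.8,0.3,13.5],0.2]
    - [[0.2,0,-0.5],[0.8,0.3,13.5],0.2]
    - [[0,0,0],[0,0,0],0.2]

```text
t: 7.6
ee_pos: [529.4, -13.4, 172.9]
tool_rot: [-0.111, -2.393, -0.053]
wrist_force: [1.3, 0.7, -0.3]
width: 52.6
finger_force: 0.0
```

```bash
python3 - <<'E'
from geo import *
s=get_state(); print(s["joints"].round(2),s["ee_pos"],s["width"],s["wrist_force"])
f=eyes.grab_frame("wrist"); T=wristT(s,f);M=R.from_rotvec(s["tool_rot"]).as_matrix()
print("tilt",np.degrees(np.arcsin(-M[2,2])),np.degrees(np.arctan2(M[1,2],M[0,2])))
P,u,v,d,G=frame(174.2,48); F=P+33*v+[0,0,137]+10*d
im=f["color"].copy()
for q in(P+[0,0,162],P+[0,0,112],P+24*v+[0,0,137],P-24*v+[0,0,137]): 
    a=proj(f,q,T); print(a.round(1)); cv2.circle(im,tuple(int(x) for x in a.round()),1,(255,0,0),-1)
cv2.imwrite("pics/w2.png",cv2.resize(im[80:280,120:380,::-1],None,fx=3,fy=3))
plan(F,G,5)
E
```

```text
[-0.04  0.74  0.01  1.43 -0.1   1.71  1.47] [529.4160172  -13.43287997 172.87021483] 52.5837882819438 [ 1.32126295  0.65898862 -0.31874218]
tilt 47.191978967699875 174.10859835335074
[205.8 190.4]
[214.4 218.8]
[242.6 206.2]
[178.5 205.8]
rows 5 [ 0.02 -0.15  0.1  -0.16 -0.16 11.7 ] path [[522, -13, 165], [515, -12, 156], [507, -12, 147], [499, -11, 138], [491, -10, 130]]
```

View pics/w2.png

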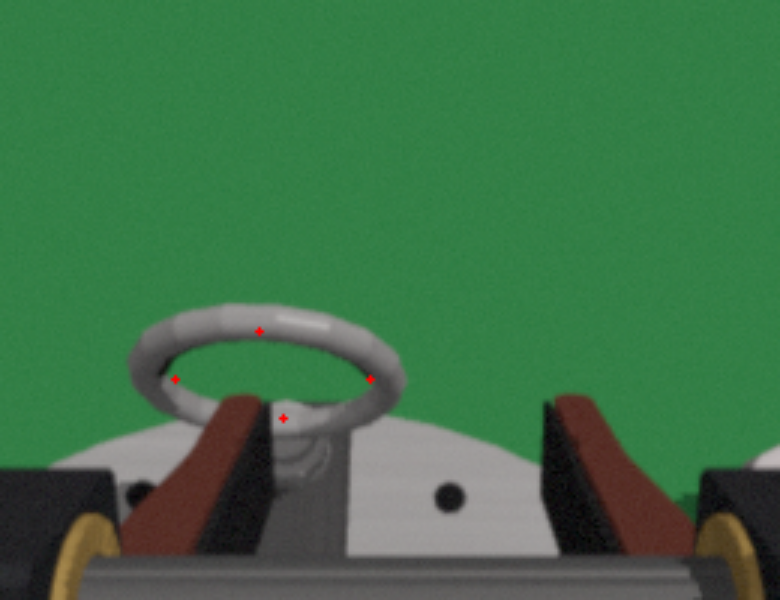

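The ring is centred at crop (265,370), within about 2 mm of the prediction, and the left finger is lined up with it. Inserting along the finger axis.

Call:
jog_arm:
  commands:
    - [[0,0,0],[0,0,12],0.2]
    - [[0,0,0],[0,0,12],0.2]
    - [[0,0,0],[0,0,12],0.2]
    - [[0,0,0],[0,0,11],0.2]
    - [[0,0,0],[0,0,11],0.2]
    - [[0,0,0],[0,0,0],0.2]

```text
t: 8.4
ee_pos: [490.4, -9.5, 130.3]
tool_rot: [-0.111, -2.393, -0.053]
wrist_force: [-1.0, 0.2, 0.2]
width: 52.7
finger_force: 0.0
```

```bash
python3 - <<'E'
from geo import *
s=get_state(); print(s["joints"].round(2),s["ee_pos"],s["wrist_force"])
f=eyes.grab_frame("wrist"); cv2.imwrite("pics/w3.png",cv2.resize(f["color"][100:250,120:320,::-1],None,fx=3,fy=3))
M=R.from_rotvec(s["tool_rot"]).as_matrix(); print("1mm up in tool:",M.T@[0,0,1])
E
```

```text
[-0.04  0.73 -0.    1.57 -0.1   1.59  1.47] [490.43987551  -9.50041902 130.3216275 ] [-1.04055786  0.20080234  0.15216289]
1mm up in tool: [ 0.67926263  0.00679144 -0.73386386]
```

View pics/w3.png

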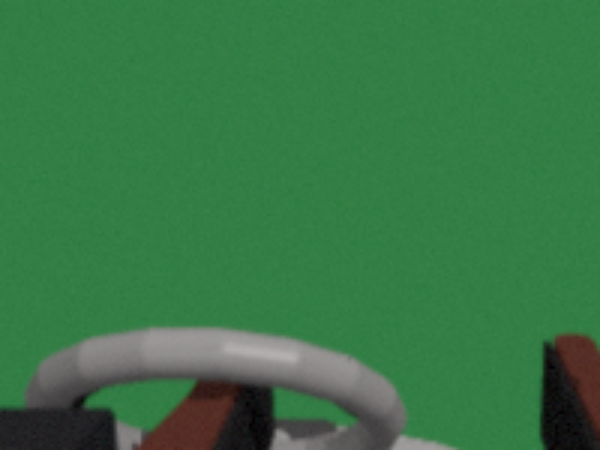

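The fingertip is through the ring, under its top. Now lifting.

Call:
jog_arm:
  commands:
    - [[0,0,0],[2.7,-1,-2.9],0.2]
    - [[0,0,0],[2.7,-1,-2.9],0.2]
    - [[0,0,0],[2.0,0,-2.2],0.2]
    - [[0,0,0],[0,0,0],0.2]

```text
t: 8.95
ee_pos: [491.7, -11.7, 141.6]
tool_rot: [-0.112, -2.396, -0.053]
wrist_force: [1.5, -1.1, -4.5]
width: 52.6
finger_force: 2.5
```

Call:
jog_arm:
  commands:
    - [[0,0,0],[2.7,0,-2.9],0.2]
    - [[0,0,0],[2.7,0,-2.9],0.2]
    - [[0,0,0],[0,0,0],0.2]

```text
t: 9.32
ee_pos: [491.5, -11.7, 149.8]
tool_rot: [-0.111, -2.396, -0.053]
wrist_force: [3.9, -0.4, -5.8]
width: 52.5
finger_force: 3.7
```

Call:
jog_arm:
  commands:
    - [[0,0,0],[2.7,0,-2.9],0.2]
    - [[0,0,0],[2.0,0,-2.2],0.2]
    - [[0,0,0],[0,0,0],0.2]

```text
t: 9.7
ee_pos: [491.4, -11.7, 156.4]
tool_rot: [-0.111, -2.395, -0.053]
wrist_force: [6.4, -0.6, -6.4]
width: 52.5
finger_force: 4.4
```

```bash
python3 - <<'E'
from geo import *
s=get_state(); print(s["joints"].round(2),s["ee_pos"],s["wrist_force"])
P,u,v,d,G=frame(174.2)
f=eyes.grab_frame("wrist"); T=wristT(s,f); ims=f["color"][100:250,120:320,::-1]
for l in(12,16,20): print("w",l,[(proj(f,P+[0,0,h+l],T)-[120,100])*2 for h in(170,)])
g=eyes.grab_frame("scene"); c=proj(g,P+[0,0,140]).astype(int); c2=g["color"][c[1]-38:c[1]+37,c[0]-50:c[0]+50,::-1]
for l in(0,16): print("s",l,[(proj(g,P+[0,0,h+l])-c+[50,38])*4 for h in(170,104)])
cv2.imwrite("pics/w4.png",np.hstack([cv2.resize(ims,(400,300)),cv2.resize(c2,(400,300),interpolation=2)]))
E
```

```text
[-0.04  0.7   0.    1.55 -0.1   1.63  1.47] [491.44605358 -11.69035259 156.43405312] [ 6.43773558 -0.55955921 -6.35808938]
w 12 [array([146.71654005, 246.31818855])]
w 16 [array([143.81485574, 240.33381736])]
w 20 [array([140.76882745, 234.05175425])]
s 0 [array([200.42597585, 129.38373314]), array([202.51838889, 180.92964136])]
s 16 [array([199.88586729, 116.07833586]), array([202.03017919, 168.90275575])]
```

View pics/w4.png

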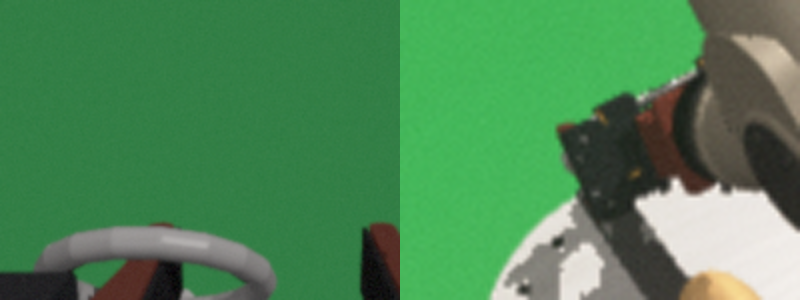

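```bash
python3 - <<'E'
from geo import *
s=get_state(); Q=R.from_euler("z",-20,degrees=True).as_matrix(); M=R.from_rotvec(s["tool_rot"]).as_matrix()
c=np.r_[C,0]; p=s["ee_pos"]; q=c+Q@(p-c); q[2]=p[2]+1.0
plan(q,Q@M,16)
E
```

```text
rows 16 [-0.85 -0.01  0.92 -0.52  3.18 -0.53] path [[492, -9, 156], [494, -6, 156], [495, -2, 156], [496, 1, 157], [497, 4, 157], [499, 7, 157], [500, 9, 157], [502, 12, 157], [503, 15, 157], [505, 18, 157], [507, 21, 157], [508, 24, 157], [510, 26, 157], [512, 29, 157], [514, 32, 157], [516, 34, 157]]
```

Call:
jog_arm:
  commands:
    - [[-0.85,0,0.92],[-0.52,3.2,-0.53],0.2]
    - [[-0.85,0,0.92],[-0.52,3.2,-0.53],0.2]
    - [[-0.85,0,0.92],[-0.52,3.2,-0.53],0.2]
    - [[-0.85,0,0.92],[-0.52,3.2,-0.53],0.2]
    - [[-0.85,0,0.92],[-0.52,3.2,-0.53],0.2]
    - [[-0.85,0,0.92],[-0.52,3.2,-0.53],0.2]
    - [[-0.85,0,0.92],[-0.52,3.2,-0.53],0.2]
    - [[-0.85,0,0.92],[-0.52,3.2,-0.53],0.2]

```text
t: 10.8
ee_pos: [501.5, 11.6, 156.6]
tool_rot: [-0.322, -2.379, -0.134]
wrist_force: [4.7, -2.8, -6.4]
width: 52.5
finger_force: 4.4
```

```bash
python3 - <<'E'
from geo import *
s=get_state(); print(s["joints"].round(2)); f=eyes.grab_frame("top")
im=f["color"]; x,y=proj(f,[634,-58,110]).astype(int); print(x,y)
cv2.imwrite("pics/t2.png",cv2.resize(im[y-100:y+80,x-80:x+80,::-1],None,fx=3,fy=3))
E
```

```text
[-0.03  0.71  0.02  1.54 -0.21  1.62  1.36]
260 130
```

View pics/t2.png

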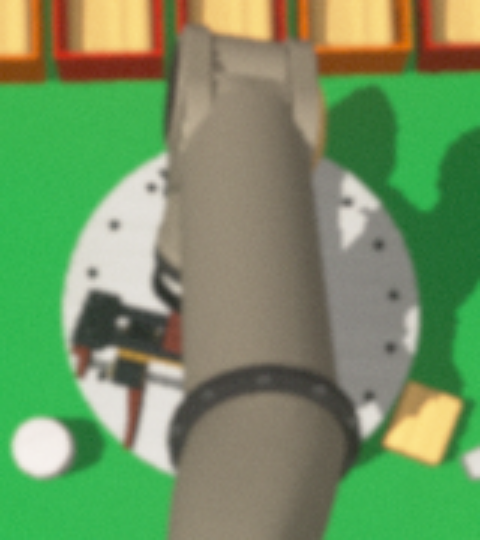

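The top view is blocked by the arm. I'll finish the swing and check with the wrist camera.

Call:
jog_arm:
  commands:
    - [[-0.85,0,0.92],[-0.52,3.2,-0.53],0.2]
    - [[-0.85,0,0.92],[-0.52,3.2,-0.53],0.2]
    - [[-0.85,0,0.92],[-0.52,3.2,-0.53],0.2]
    - [[-0.85,0,0.92],[-0.52,3.2,-0.53],0.2]
    - [[-0.85,0,0.92],[-0.52,3.2,-0.53],0.2]
    - [[-0.85,0,0.92],[-0.52,3.2,-0.53],0.2]
    - [[-0.85,0,0.92],[-0.52,3.2,-0.53],0.2]
    - [[-0.85,0,0.92],[-0.52,3.2,-0.53],0.2]
    - [[0,0,0],[0,0,0],0.2]

```text
t: 11.98
ee_pos: [515.6, 33.5, 157.0]
tool_rot: [-0.53, -2.346, -0.215]
wrist_force: [4.6, -2.4, -6.1]
width: 52.6
finger_force: 4.3
```

```bash
python3 - <<'E'
from geo import *
s=get_state(); f=eyes.grab_frame("wrist"); T=wristT(s,f); im=f["color"].copy(); M=R.from_rotvec(s["tool_rot"]).as_matrix()
print("yaw",np.degrees(np.arctan2(M[1,2],M[0,2])),s["ee_pos"],s["wrist_force"])
P,u,v,d,G=frame(154.2)
for q in(P+[0,0,187],P+34*v+[0,0,154],P-34*v+[0,0,154]): 
    a=proj(f,q,T); print(a.round(1),((a-[100,80])*2.5).round()); cv2.circle(im,tuple(int(x) for x in a.round()),1,(255,0,0),-1)
cv2.imwrite("pics/w5.png",cv2.resize(im[80:280,100:400,::-1],None,fx=2.5,fy=2.5))
for n in("ring_top","pin"): print(n,[(np.round(x["location"],0),round(x["score"],2)) for x in eyes.boxes_of("wrist",n)[:2]])
for c in("scene","top"):
  eyes.grab_frame(c)
  for n in("ring_top","heel","swingarm","stand"): print(c,n,[(np.round(x["location"],0),round(x["score"],2)) for x in eyes.boxes_of(c,n)[:2]])
E
```

```text
yaw 154.0960774208436 [515.55805028  33.45026757 156.99631704] [ 4.62764386 -2.43000267 -6.12066046]
[193.3 219.5] [233. 349.]
[261.  241.1] [403. 403.]
[145.7 240.6] [114. 401.]
ring_top [(array([512.,   6., 179.]), 0.75), (array([517.,  -4., 142.]), 0.55)]
pin [(array([510.,  10., 183.]), 0.75)]
scene ring_top []
scene heel [(array([734., -99., 135.]), 0.88)]
scene swingarm [(array([ 739., -102.,  138.]), 0.55)]
scene stand [(array([ 675., -103.,   70.]), 0.92)]
top ring_top [(array([514.,  15., 185.]), 0.43), (array([652.,   3.,  73.]), 0.3)]
top heel [(array([ 746., -144.,  120.]), 0.6)]
top swingarm [(array([ 741., -142.,  122.]), 0.82), (array([ 449., -429.,   59.]), 0.39)]
top stand [(array([651.,   3.,  74.]), 0.77)]
```

View pics/w5.png

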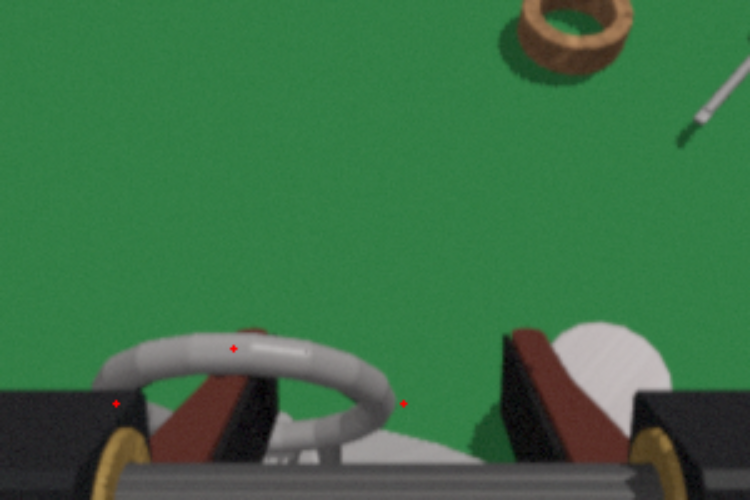

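The ring sits at the same pixels in the tool frame as before the swing (centre column about 198), so the arm has turned about 20°. Now a small correction and lower.

Call:
jog_arm:
  commands:
    - [[0,0,0],[0,0.8,0],0.2]
    - [[0,0,0],[-2,0,2.2],0.2]
    - [[0,0,0],[-2,0,2.2],0.2]
    - [[0,0,0],[-2,0,2.2],0.2]
    - [[0,0,0],[0,0,0],0.2]

```text
t: 13.25
ee_pos: [515.9, 34.2, 148.1]
tool_rot: [-0.529, -2.347, -0.215]
wrist_force: [5.2, -3.6, -6.2]
width: 52.7
finger_force: 4.0
```

Call:
jog_arm:
  commands:
    - [[0,0,0],[-2,0,2.2],0.2]
    - [[0,0,0],[0,0,0],0.2]

```text
t: 13.5
ee_pos: [516.0, 34.4, 145.3]
tool_rot: [-0.529, -2.347, -0.215]
wrist_force: [6.3, -3.4, -4.9]
width: 52.7
finger_force: 3.9
```

Force persists below the 12 mm mark, so the pin is entering the hole.

Call:
jog_arm:
  commands:
    - [[0,0,0],[-2,0,2.2],0.2]
    - [[0,0,0],[-2,0,2.2],0.2]
    - [[0,0,0],[-2,0,2.2],0.2]
    - [[0,0,0],[-2,0,2.2],0.2]
    - [[0,0,0],[-2,0,2.2],0.2]
    - [[0,0,0],[0,0,0],0.2]

```text
t: 14.25
ee_pos: [515.0, 35.8, 130.7]
tool_rot: [-0.527, -2.344, -0.216]
wrist_force: [0.3, -0.6, -0.3]
width: 52.4
finger_force: 0.0
```

```bash
python3 - <<'E'
from geo import *
s=get_state(); f=eyes.grab_frame("wrist"); T=wristT(s,f); im=f["color"].copy()
P,u,v,d,G=frame(154.2)
for q in(P+[0,0,170],P+34*v+[0,0,137],P-34*v+[0,0,137]): 
    a=proj(f,q,T); print(((a-[100,80])*2.5).round()); cv2.circle(im,tuple(int(x) for x in a.round()),1,(255,0,0),-1)
cv2.imwrite("pics/w6.png",cv2.resize(im[80:280,100:400,::-1],None,fx=2.5,fy=2.5))
E
```

```text
[213. 336.]
[395. 396.]
[ 91. 394.]
```

View pics/w6.png

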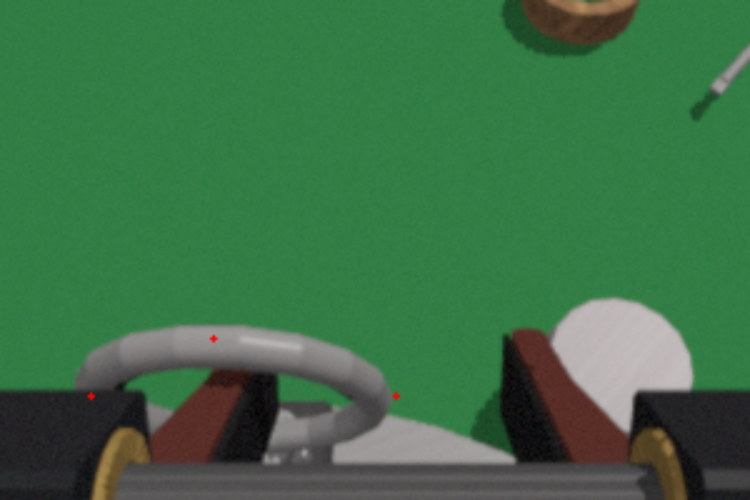

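The ring is at its home height (top edge at native row 210, against 209 at the start) with no force. Withdrawing along the finger axis.

Call:
jog_arm:
  commands:
    - [[0,0,0],[0,-2,0],0.2]
    - [[0,0,0],[0,0,-8],0.2]
    - [[0,0,0],[0,0,-12],0.2]
    - [[0,0,0],[0,0,-12],0.2]
    - [[0,0,0],[0,0,-14],0.2]
    - [[0,0,0],[0,0,-20],0.2]
    - [[0,0,0],[0,0,-25],0.2]
    - [[0,0,0],[0,0,-25],0.2]
    - [[0,0,0],[10,0,-25],0.2]
    - [[0,0,0],[20,0,-25],0.2]

```text
t: 15.55
ee_pos: [596.9, -6.9, 273.4]
tool_rot: [-0.529, -2.345, -0.216]
wrist_force: [0.3, -0.3, 0.2]
width: 52.7
finger_force: 0.0
```

Call:
jog_arm:
  commands:
    - [[0,0,0],[30,0,-30],0.2]
    - [[0,0,0],[40,0,-40],0.2]
    - [[0,0,0],[40,40,-40],0.2]
    - [[0,0,0],[30,60,-30],0.2]
    - [[0,0,0],[0,60,0],0.2]
    - [[0,0,0],[0,60,0],0.2]
    - [[0,0,0],[0,60,0],0.2]
    - [[0,0,0],[0,40,0],0.2]
    - [[0,0,0],[0,0,0],0.2]
    - [[0,0,0],[0,0,0],0.2]

```text
t: 16.8
ee_pos: [689.4, 266.8, 396.7]
tool_rot: [-0.589, -2.455, -0.355]
wrist_force: [0.1, -0.6, 0.1]
width: 52.9
finger_force: 0.0
```

```bash
python3 - <<'E'
from geo import *
s=get_state(); print(s["joints"].round(2),s["joint_vel"].round(3))
P,u,v,d,G=frame(154.2); o=[]
for c in("top","scene"):
    f=eyes.grab_frame(c)
    for n in("ring_top","heel","stand","tack_tin","heel_block"): print(c,n,[(np.round(x["location"],0),round(x["score"],2)) for x in eyes.boxes_of(c,n)[:1]])
    x,y=proj(f,[600,-40,90]).astype(int); im=f["color"].copy()
    for q in(P+[0,0,170],): a=proj(f,q); cv2.circle(im,tuple(int(t) for t in a.round()),1,(255,0,0),-1)
    o.append(cv2.resize(im[y-80:y+80,x-80:x+80,::-1],(400,400),interpolation=2))
cv2.imwrite("pics/e.png",np.hstack(o))
E
```

```text
[-0.01  0.85 -0.62  0.75 -0.15  1.92  0.55] [ 0.026 -0.013  0.003  0.006 -0.003 -0.002  0.   ]
top ring_top [(array([ 452., -431.,   58.]), 0.59)]
top heel [(array([ 742., -102.,  140.]), 0.75)]
top stand [(array([ 661., -121.,   75.]), 0.71)]
top tack_tin [(array([514., 129.,  47.]), 0.57)]
top heel_block [(array([ 528., -225.,   30.]), 0.64)]
scene ring_top [(array([ 640., -432.,   98.]), 0.45)]
scene heel [(array([730., -98., 134.]), 0.84)]
scene stand [(array([659., -90.,  66.]), 0.62)]
scene tack_tin [(array([527., 122.,  47.]), 0.74)]
scene heel_block [(array([ 535., -228.,   33.]), 0.81)]
```

View pics/e.png

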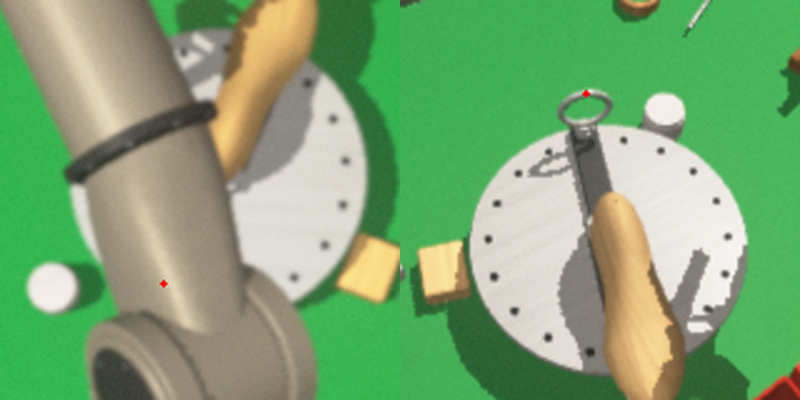

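The scene view shows the ring top exactly at the predicted home point of the next hole, at (586,93). The toe has turned to the gun's side, the tin and block are unmoved, and the robot is clear.

```bash
python3 -c "
from station import bot
print(bot.close_job())"
```

```text
the job is handed in; nothing more can be done
None
```

The last is turned one hole so its toe points to the hot-air gun's side; the pin looks fully home in the next hole, the tin and heel block are unmoved, and the job was handed in at about 17 s with the robot clear.

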